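Change the slide in the filter photometer

ROBOT

A 6-joint arm with a two-finger parallel gripper is mounted at the origin on the work surface; the furniture and walls round the work are solid. World frame = base frame: x ahead of the robot, y to its left, z up, the work surface at z = 0. Lengths are in m, angles in degrees, forces in N, time in s.
With the tool pointing down it reaches from about 0.25 to 0.8 m from the base axis. Payload 8.5 kg.
Tool frame: the origin (TCP) lies at the centre of the arm's flange, where the gripper is bolted on; the fingertips stand 173 mm ahead of it and the grasp point (between the pads) lies 155 mm ahead of it (hold_point_z is the distance from the TCP to the grasp point, in m); y points along the fingers, x is the direction in which the jaws open and shut, and the axes are right-handed (so a half turn about y gives the same grasp; the last joint's range is limited). The gripper opens to 85 mm and grips with 20 to 120 N. Pads are 22 mm wide; open, the fingers measure 114 mm over their backs; the gripper's body (76 mm by 85 mm) begins 54 mm behind the grasp point. The pads swing forward as they close: fully open they stand 13 mm farther back than shut.
Start: joints at [76.261, 13.648, -0.773, 75.585, 0, 90], TCP at [0.125, 0.51, 0.405] pointing down, gripper open.
Joint ranges: [-152.45, 152.45], [-59.26, 108.67], [-65.41, 83.53], [-104.44, 129.93], [-82.83, 76.93], [-180, 180]. Speed limits (degrees/s): [127.2, 127.2, 159.86, 180, 180, 180].

INTERFACE

Orientations are given as [roll, pitch, yaw] about the fixed x, y, z axes, in that order (R = Rz(yaw) Ry(pitch) Rx(roll)).
In Python, from station import state, get_image, camera_params, sign_off, hold_point_z gives the robot as it stands.
- The arm moves only by the tool play_rows, never from a script. Its argument "steps" is a list of rows, each an object with "slide": the shift along the tool's x, y, z in m, a list of three; "twist": the turn about the tool's y in units of 6 degrees (1.0 is 6 degrees). A call has exactly 5 rows; each row shifts and turns the commanded pose from where the row before left it, along the tool's axes as they then stand; what a row does not reach is not made up. A row lasts 1/10 s, in which the tool goes at most 50 mm and 8.59 degrees, less where a joint would pass 70% of its speed; a pose out of reach is approached as far as the arm can. A call with a gripper value outside its range is refused whole. "hand" is the opening, from 0 (shut) to 1 (fully open), set as the call begins (left out, the last holds). The fingers move at their own pace and stop on an object; "grip_force" is the grip in N (left out, the last holds). Time passes only in rows, so rows that do not move let the fingers close, or fill a call up. It gives the time, the measured TCP pose, the force and the opening at its end, in the units of the state.
- state(): the state, without advancing time (a new reading comes with each control period).
- get_image(name): name is "scene" or "top" or "wrist"; returns the picture (400x640x3 uint8, blue, green, red); there is no depth.
- camera_params(name): a dict with "intrinsics" (3x3 intrinsics, pixels), "rvec" (rotation vector, rad) and "tvec" (3), from world to camera coordinates, as OpenCV has them; the wrist camera has in their place "T_tool_cam" (4x4, takes a point from camera to tool coordinates, whose origin is the TCP and whose axes are the tool frame's). Camera axes: x right, y down, z forward; pixel columns grow to the right and rows downward; lengths in m; the calibration is good to about 2 mm. The wrist camera is an equidistant fisheye: a pixel r from the principal point sees the ray r / f radians off the axis. A picture is of the moment at which its call begins: read the wrist's pose just before it. camera_params takes no time and is no camera call.
- sign_off(): hands the job in, once; it reports no verdict.
The state is a dict: "time": time; "joint_positions": joint angles; "joint_velocities": joint speeds; "tau": joint torques, N m; "ee_pos": TCP position; "tcp_rot": TCP orientation; "force": force on the tool from outside, world axes, zero at the start; "ft_torque": the same for the moment, N m; "opening": opening from 0.0 (shut) to 1.0 (fully open).
Only numpy, scipy, OpenCV 4.12 (cv2) and the standard library are available. Lean on these libraries where they do the work, as an engineer would, in place of code of your own. Each camera call takes 0.05 s, during which the arm holds its last target.

TASK

The dark reading on the small photometer is done, so change its slide: pull the blank slide out of the holder at the front and lay it flat in the empty middle bay of the grey slide tray, then push the slide with the round window into the holder, tab outwards, until it is fully home and the sprung ball has clicked into its notch. Leave the slide with the long slot in its bay and do not disturb the other things on the bench.

Things in the scene. Friction and masses are not known exactly. Their poses are not given: they have to be found in the camera images.
- photometer: white and grey instrument fixed to the bench, case 112 deep (x) x 112 wide (y), top 92 mm above the bench, on 19 mm feet; a sample vial stands in its top, 78 mm behind the front face, reaching 117 mm above the bench. Origin on the bench below the middle of the front face; +x points into the case, z up. An aluminium slide holder sticks out of the front face
- holder_mouth (a point): outer end of the slide holder's floor, mid-track, 82 mm in front of the face, 36 mm above the bench; axes as the photometer's. The holder lies from here to the face: floor 60 mm wide, guide rails 28 mm apart (their tops 45 mm above the bench) from 16 mm behind this point inwards, flared to about 40 mm at the outer end
- holder_home (a point): where a slide's origin lies when it is fully home: 10 mm in front of the front face, mid-track, 36 mm above the bench; axes as the photometer's, the slide's parallel to them. The rails run on into a tunnel in the case, 28 mm wide, 14 mm high, ending in a solid stop 61 mm behind the face: a home slide's nose is 1 mm from it and its tab 72 mm in front of the face
- ball_tip (a point): tip of the steel ball (radius 6 mm, turns freely) in the left (+y) rail, 12 mm in front of the face, 41 mm above the bench, standing 5 mm into the track. Its spring barrel sticks out to 44 mm left of mid-track, top 49 mm above the bench
- ball_plunger (a joint): how far the sprung ball is pushed back, in m: 0 standing fully out (in a slide's notch, or no slide there), about 0.0025 to 0.004 while it rides on a slide's straight edge. Spring 6 N at 0 and 1 N more per mm; pushing a slide in past it, or pulling one out of its notch, takes about 5 to 10 N
- slide_tray: grey open tray fixed to the bench on 16 mm feet, 158 (x) x 166 (y), rim 30 mm above the bench, walls and floor 4 mm, bay floors 20 mm above the bench, with two 4 mm dividers making three equal bays side by side along y, each 50 wide (y) and 150 mm long (x), pitch 54 mm. Origin on the bench under its middle. At the start the middle bay is empty and each outer bay holds a slide
- bay_mid (a point): centre of the floor of the tray's middle bay, 20 mm above the bench; axes as the tray's. Close behind the right half of the tray and to the right of the photometer stands a drawer cabinet 200 mm high: keep a carried slide clear of it
- slide_blank: plain aluminium slide without a window, 50 g, at first home in the holder: plate 140 (x) x 26 (y) x 10 mm with rounded corners, at its -x end an upright tab 10 (x) x 22 mm (y), top 44 mm above the underside. Ball notch in the +y edge, 2 mm from the middle towards the tab. Origin at the centre of the underside, +x from tab to nose, z up. Goes into the holder nose first
- slide_blank_tab (a point): grip point in the upper part of the tab: 62 mm from the slide's origin towards -x, 34 mm above its underside, 10 mm below the tab's top; axes as the slide's
- slide_round: aluminium slide (body, origin, axes as the blank slide) with one round window, 21 mm over its dark ring, on top of the plate; at first in one outer bay of the tray, tab towards the robot
- slide_round_tab (a point): grip point on the tab of the slide with the round window, placed as on the blank slide
- slide_slot: aluminium slide (body, origin, axes as the blank slide) with one long narrow window, 52 x 12 mm over its dark frame, on top of the plate; in the other outer bay of the tray, where it stays
- wash_bottle: squeeze wash bottle, 205 mm high, bystander at the right, origin under its middle
- buffer_7: reagent bottle, 60 x 60 x 118 mm, bystander at the right, origin under its middle
- measuring_cylinder: measuring cylinder on a hexagonal foot, 161 mm high, bystander, origin under its middle
- stopper: rubber stopper, 36 mm wide, 26 mm high, bystander near the tray, origin under its middle
- vial_3: sample vial, 25 mm wide, 65 mm high, bystander left of the tray, origin under its middle

How it is judged:
By the outcome, as a careful person would: the job done as asked, in the order asked, and still so for the second after the job is handed in, with the robot touching nothing.
It also fails if it takes over 64 s, if anything falls off the work surface, if the arm or the gripper's body presses on something with over 40 N, if the wrist force passes 120 N, or if a joint passes its speed limit or range.

## Working session

There is one attempt and no reset: what is moved stays moved. The work goes in short steps, Python scripts to look and compute and a tool call to move; the robot and the scene stay as the last step left them, time stands still between calls to the robot, and variables do not carry over. Pictures are saved under pics/ and viewed, and the job is handed in when it is done.

Besides the shell and the picture viewer there is one more tool, called after "Call:" as name([rows], argument=value, ...), one row to a line, values as JSON. play_rows: Moves the arm, as the interface text tells. Its arguments: {"type":"object","properties":{"steps":{"type":"array"},"hand":{"type":"number"},"grip_force":{"type":"number"}},"required":["steps"]}

```bash
ls; mkdir -p pics; python3 - <<'E'
from station import *
import cv2
print(state()); print(hold_point_z)
for n in ("scene","top","wrist"):
    cv2.imwrite(f"pics/{n}0.png",get_image(n)); print(n,camera_params(n))
E
```

```text
pics
{'time': 0.0, 'joint_positions': array([ 7.62605473e+01,  1.36807833e+01, -8.15439380e-01,  7.55833488e+01,
       -2.68302577e-04,  9.00006364e+01]), 'joint_velocities': array([ 0.00342923, -0.0448454 , -0.0604679 , -0.00725505,  0.11572128,
        0.01597332]), 'tau': array([ 8.69736778e-04, -5.38771319e+01,  3.46439767e+01,  1.82492193e-02,
        1.07754652e-04,  3.13137186e-06]), 'ee_pos': array([0.12465521, 0.50982767, 0.40408925]), 'tcp_rot': array([-9.00002692e+01,  7.95714788e-02,  7.62599109e+01]), 'force': array([1.21921107, 0.08860152, 0.35396447]), 'ft_torque': array([-0.01296491, -0.04635325,  0.0348165 ]), 'opening': 0.9998875960209952}
0.1547
scene {'intrinsics': array([[471.03295309,   0.        , 314.67774786],
       [  0.        , 471.03295309, 203.92201322],
       [  0.        ,   0.        ,   1.        ]]), 'rvec': array([ 1.05009534,  2.56027812, -0.87136215]), 'tvec': array([ 0.53877911, -0.0589471 ,  1.36306392])}
top {'intrinsics': array([[434.87801297,   0.        , 320.46000089],
       [  0.        , 434.87801297, 192.49760946],
       [  0.        ,   0.        ,   1.        ]]), 'rvec': array([ 2.13079804, -2.17893737,  0.11557611]), 'tvec': array([-0.2719407 ,  0.49443894,  0.88591809])}
wrist {'intrinsics': array([[309.70691629,   0.        , 322.80046126],
       [  0.        , 309.70691629, 202.68777532],
       [  0.        ,   0.        ,   1.        ]]), 'T_tool_cam': array([[ 9.99999684e-01, -3.51073475e-04, -7.12905444e-04,
         9.40546722e-04],
       [ 5.76693298e-04, -2.96607598e-01,  9.54999267e-01,
         3.05071088e-02],
       [-5.46728083e-04, -9.54999377e-01, -2.96607302e-01,
         7.68406800e-02],
       [ 0.00000000e+00,  0.00000000e+00,  0.00000000e+00,
         1.00000000e+00]])}
```

View pics/scene0.png

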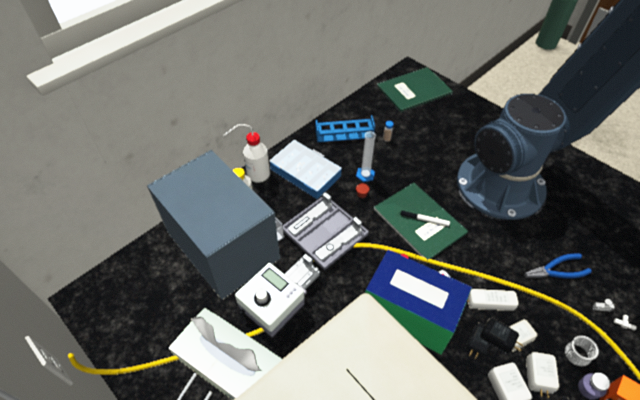

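View pics/top0.png

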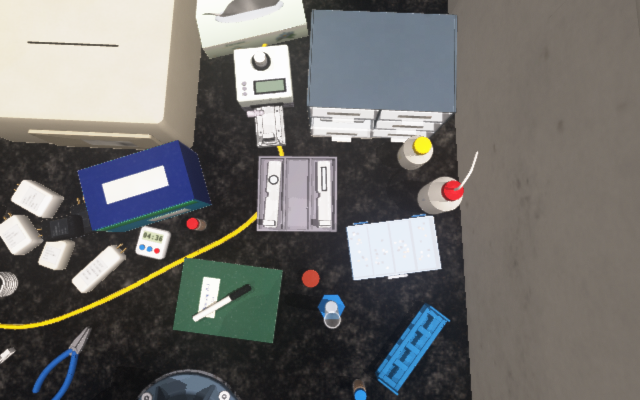

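View pics/wrist0.png

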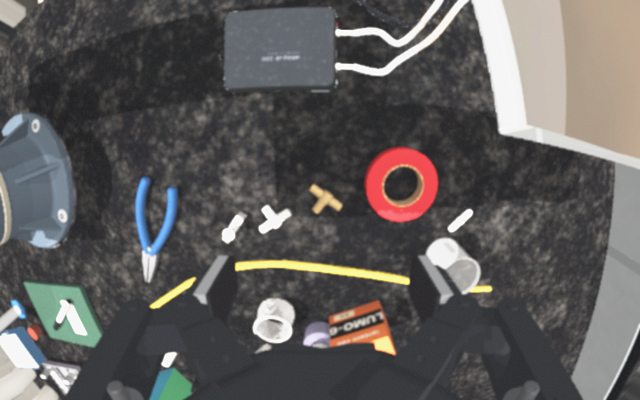

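```bash
cat > h.py <<'E'
import numpy as np, cv2
from station import *
def ray(n,u,v):
    p=camera_params(n);R,_=cv2.Rodrigues(p["rvec"]);C=-R.T@p["tvec"]
    d=R.T@np.linalg.inv(p["intrinsics"])@[u,v,1];return C,d
def onz(n,u,v,z):
    C,d=ray(n,u,v);return C+d*(z-C[2])/d[2]
def proj(n,P):
    p=camera_params(n);return cv2.projectPoints(np.float64(P).reshape(-1,3),p["rvec"],p["tvec"],p["intrinsics"],None)[0].reshape(-1,2)
def wpose():
    s=state();from scipy.spatial.transform import Rotation as Ro
    return np.array(s["ee_pos"]),Ro.from_euler("xyz",s["tcp_rot"],degrees=True).as_matrix()
def wray(u,v,pose):
    p=camera_params("wrist");K=p["intrinsics"];T=p["T_tool_cam"]
    d=np.array([u-K[0,2],v-K[1,2]])/K[0,0];r=np.hypot(*d)
    c=np.array([*(d/max(r,1e-9)*np.sin(r)),np.cos(r)])
    t,R=pose;return t+R@T[:3,3],R@T[:3,:3]@c
def wonz(u,v,z,pose):
    C,d=wray(u,v,pose);return C+d*(z-C[2])/d[2]
def wproj(P,pose):
    p=camera_params("wrist");K=p["intrinsics"];T=p["T_tool_cam"];t,R=pose
    c=T[:3,:3].T@(R.T@(np.array(P)-t)-T[:3,3]);th=np.arctan2(np.hypot(c[0],c[1]),c[2])
    return K[:2,2]+K[0,0]*th*c[:2]/np.hypot(c[0],c[1])
E
python3 - <<'E'
from h import *
im=cv2.imread("pics/top0.png")
c=im[40:240,225:345];cv2.imwrite("pics/topz.png",cv2.resize(c[:100],None,fx=6,fy=6,interpolation=cv2.INTER_CUBIC))
cv2.imwrite("pics/topz2.png",cv2.resize(c[100:],None,fx=6,fy=6,interpolation=cv2.INTER_CUBIC))
print(ray("top",0,0)[0],ray("scene",0,0)[0])
for u,v in((257,157),(337,156),(338,231),(259,231)):print(onz("top",u,v,.03))
E
```

```text
[ 0.3801636  -0.29204284  0.93459033] [0.99552639 0.25018825 1.04787117]
[ 0.56680402 -0.15010356  0.03      ]
[ 0.56486171 -0.31959551  0.03      ]
[ 0.40679016 -0.31754407  0.03      ]
[ 0.41039289 -0.15358727  0.03      ]
```

View pics/topz.png

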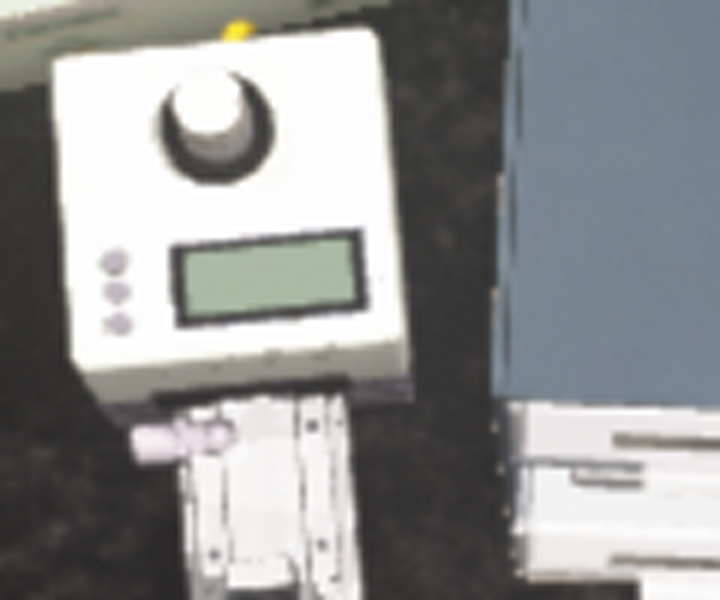

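View pics/topz2.png

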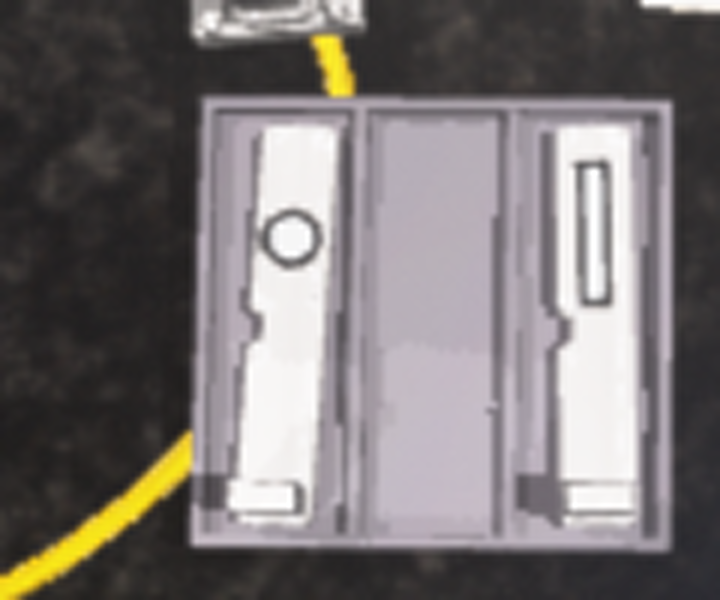

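```bash
cat > plan.py <<'E'
import numpy as np
def rows(yaw,d,n,tw=0.0,nt=None):
    """world displacement d over n rows, twist tw units each for first nt rows"""
    out=[]
    for i in range(n):
        a=np.radians(yaw);dx,dy,dz=np.array(d)/n
        t=tw if (nt is None or i<nt) else 0
        out.append(([round(float(np.cos(a)*dx+np.sin(a)*dy),4),round(float(-dz),4),round(float(-np.sin(a)*dx+np.cos(a)*dy),4)],t)); yaw-=6*t
    return out,yaw
E
python3 - <<'E'
from h import *; from plan import rows
print("box front", onz("top",100,148,0))
r,y=rows(76.26,(.295,-.68,0),15,1.4,9)
for q in r:print(q)
print(y)
E
```

```text
box front [0.60155931 0.20135004 0.        ]
([-0.0394, -0.0, -0.0299], 1.4)
([-0.0346, -0.0, -0.0353], 1.4)
([-0.0291, -0.0, -0.04], 1.4)
([-0.0229, -0.0, -0.0438], 1.4)
([-0.0163, -0.0, -0.0467], 1.4)
([-0.0093, -0.0, -0.0485], 1.4)
([-0.0021, -0.0, -0.0494], 1.4)
([0.0052, -0.0, -0.0491], 1.4)
([0.0123, -0.0, -0.0479], 1.4)
([0.0191, -0.0, -0.0456], 0)
([0.0191, -0.0, -0.0456], 0)
([0.0191, -0.0, -0.0456], 0)
([0.0191, -0.0, -0.0456], 0)
([0.0191, -0.0, -0.0456], 0)
([0.0191, -0.0, -0.0456], 0)
0.660000000000025
```

Call:
play_rows([
  {"slide":[-0.039,0,-0.03],"twist":1.4},
  {"slide":[-0.035,0,-0.035],"twist":1.4},
  {"slide":[-0.029,0,-0.04],"twist":1.4},
  {"slide":[-0.023,0,-0.044],"twist":1.4},
  {"slide":[-0.016,0,-0.047],"twist":1.4},
], hand=1.0)

```text
time: 0.65
ee_pos: [0.2234, 0.2813, 0.4046]
tcp_rot: [-90.0, -0.0, 34.0]
force: [1.5, -0.6, -0.1]
opening: 0.998
```

Call:
play_rows([
  {"slide":[-0.009,0,-0.048],"twist":1.4},
  {"slide":[-0.002,0,-0.049],"twist":1.4},
  {"slide":[0.005,0,-0.049],"twist":1.4},
  {"slide":[0.012,0,-0.048],"twist":1.4},
  {"slide":[0.019,0,-0.045],"twist":0.0},
])

```text
time: 1.15
ee_pos: [0.3209, 0.0559, 0.4049]
tcp_rot: [-90.0, -0.1, 0.4]
force: [1.8, 0.6, -0.7]
opening: 1.0
```

Call:
play_rows([
  {"slide":[0.019,0,-0.045],"twist":0},
  {"slide":[0.019,0,-0.045],"twist":0},
  {"slide":[0.019,0,-0.045],"twist":0},
  {"slide":[0.019,0,-0.045],"twist":0},
  {"slide":[0.019,0,-0.045],"twist":0},
])

```text
time: 1.65
ee_pos: [0.4187, -0.1683, 0.4046]
tcp_rot: [-90.0, -0.0, 0.6]
force: [1.2, 0.6, 0.6]
opening: 0.998
```

```bash
python3 - <<'E'
from h import *
print(wpose()[0],state()["tcp_rot"],state()["joint_positions"])
np.save("pose1.npy",np.c_[wpose()[0],wpose()[1]])
im=get_image("wrist");cv2.imwrite("pics/wrist1.png",im)
E
```

```text
[ 0.41867969 -0.16829509  0.40464664] [-8.99988614e+01 -5.88497293e-03  6.23596316e-01] [-2.18994382e+01  6.40897443e+00 -9.87195608e+00  7.37140696e+01
  3.30606702e-03  6.74769656e+01]
```

View pics/wrist1.png

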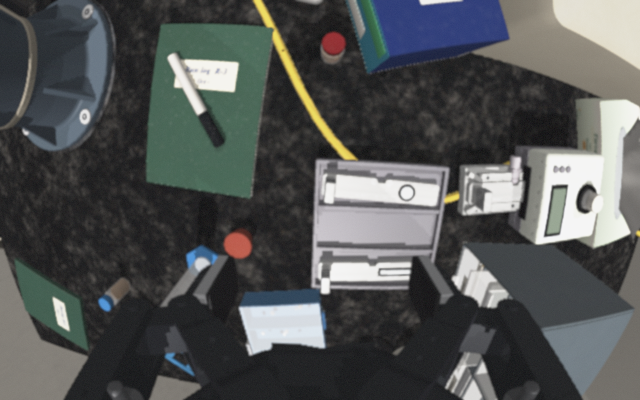

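```bash
python3 - <<'E'
from h import *
im=cv2.imread("pics/wrist1.png")
cv2.imwrite("pics/w1a.png",cv2.resize(im[145:250,450:560],None,fx=7,fy=5.7 and 7,interpolation=cv2.INTER_CUBIC)[:600*1+140])
cv2.imwrite("pics/w1b.png",cv2.resize(im[150:295,305:455],None,fx=5,fy=5,interpolation=cv2.INTER_CUBIC)[:600])
E
```

```text
(no output)
```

View pics/w1a.png

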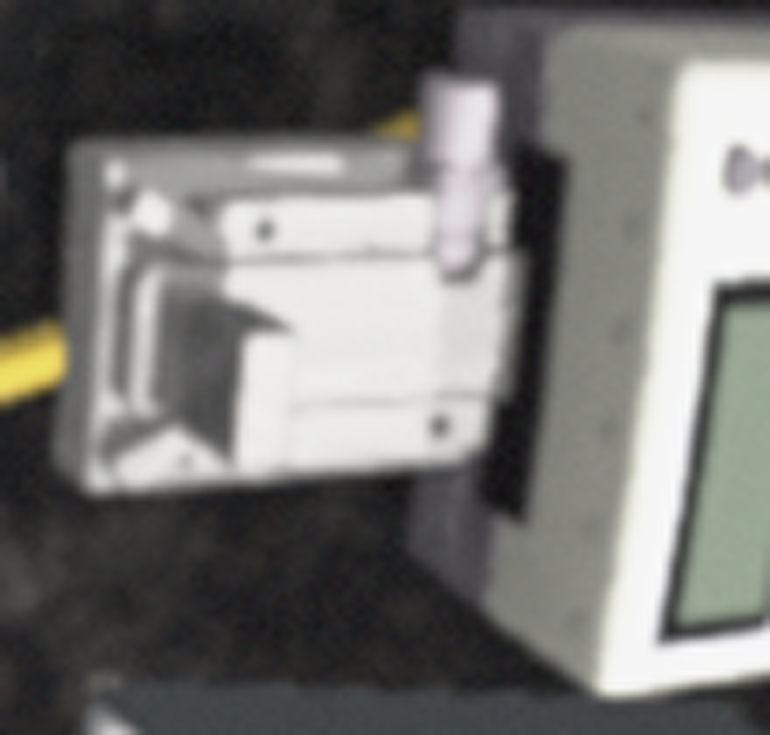

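View pics/w1b.png

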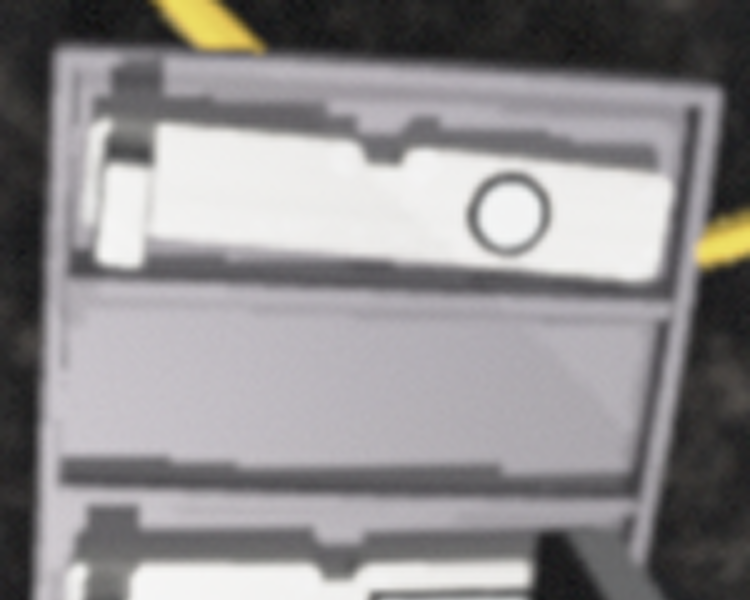

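```bash
python3 - <<'E'
from h import *
A=np.load("pose1.npy");P=(A[:,0],A[:,1:])
w=lambda x,y,z:wonz(450+(x+.5)/7-.5,145+(y+.5)/7-.5,z,P)
t=lambda x,y,z:onz("top",225+(x+.5)/6-.5,40+(y+.5)/6-.5,z)
t2=lambda x,y,z:onz("top",225+(x+.5)/6-.5,140+(y+.5)/6-.5,z)
w2=lambda x,y,z:wonz(305+(x+.5)/5-.5,150+(y+.5)/5-.5,z,P)
def seg(n,a,b):
    d=a-b;print(n,a.round(4)[:2],b.round(4)[:2],"len",round(np.hypot(*d[:2])*1e3,1),"yaw",round(np.degrees(np.arctan2(-d[0],d[1])),2))
seg("face w",w(680,60,.092),w(600,690,.092))
seg("face t",t(75,365,.092),t(410,345,.092))
seg("mouth w",w(108,150,.036),w(88,492,.036))
seg("mouth t",t2(195,40,.036),t2(365,22,.036))
seg("tabtop near w",w(245,332,.08),w(238,467,.08))
print("screws",[w(*p,.045)[:2].round(4) for p in((265,230),(440,427))],[t(*p,.045)[:2].round(4) for p in((215,553),(312,425),(321,545))])
seg("tray front w",w2(60,48,.03),w2(40,560,.03));
seg("tray t front",t2(192,547,.03),t2(668,550,.03));seg("tray t back",t2(205,98,.03),t2(672,102,.03))
seg("tray div1 t",t2(355,105,.03),t2(345,540,.03))
seg("round tab top t",t2(230,482,.064),t2(298,482,.064));seg("rt far",t2(232,512,.064),t2(300,514,.064))
seg("round tab w",w2(105,163,.064),w2(97,265,.064));seg("rt far w",w2(152,163,.064),w2(142,268,.064))
print("window",w2(509,214,.03),t2(291,238,.03))
E
```

```text
face w [ 0.6658 -0.119 ] [ 0.6747 -0.2276] len 109.0 yaw 4.68
face t [ 0.6705 -0.1203] [ 0.6745 -0.2325] len 112.3 yaw 2.04
mouth w [ 0.5869 -0.1491] [ 0.5917 -0.2106] len 61.7 yaw 4.45
mouth t [ 0.5887 -0.1513] [ 0.5936 -0.2113] len 60.2 yaw 4.76
tabtop near w [ 0.5932 -0.169 ] [ 0.5958 -0.191 ] len 22.2 yaw 6.82
screws [array([ 0.6154, -0.16  ]), array([ 0.6611, -0.1951])] [array([ 0.6174, -0.1599]), array([ 0.6627, -0.1943]), array([ 0.6194, -0.197 ])]
tray front w [ 0.4107 -0.1474] [ 0.4062 -0.2759] len 128.6 yaw -2.01
tray t front [ 0.411  -0.1486] [ 0.4064 -0.3132] len 164.7 yaw -1.62
tray t back [ 0.5691 -0.1538] [ 0.5636 -0.3187] len 164.9 yaw -1.88
tray div1 t [ 0.5653 -0.2068] [ 0.4123 -0.2016] len 153.1 yaw -91.96
round tab top t [ 0.4312 -0.1668] [ 0.4307 -0.1895] len 22.8 yaw -1.28
rt far [ 0.4212 -0.1674] [ 0.42   -0.1901] len 22.7 yaw -2.95
round tab w [ 0.4207 -0.1657] [ 0.4193 -0.1877] len 22.0 yaw -3.63
rt far w [ 0.4304 -0.1656] [ 0.4287 -0.1883] len 22.7 yaw -4.09
window [ 0.51673427 -0.18469173  0.03      ] [ 0.51833708 -0.18381666  0.03      ]
```

```bash
python3 - <<'E'
from h import *; from plan import rows
print([onz("top",*p,.2).round(3) for p in((308,107),(311,12),(456,108))])
r,y=rows(0.6,(.1813,-.0117,-.1146),5,-.11)
print(r,y)
E
```

```text
[array([ 0.618, -0.266,  0.2  ]), array([ 0.793, -0.275,  0.2  ]), array([ 0.61 , -0.523,  0.2  ])]
[([0.0362, 0.0229, -0.0027], -0.11), ([0.0362, 0.0229, -0.0031], -0.11), ([0.0362, 0.0229, -0.0036], -0.11), ([0.0361, 0.0229, -0.004], -0.11), ([0.0361, 0.0229, -0.0044], -0.11)] 3.9000000000000004
```

Call:
play_rows([
  {"slide":[0.036,0.02,-0.003],"twist":-0.11},
  {"slide":[0.036,0.022,-0.003],"twist":-0.11},
  {"slide":[0.036,0.023,-0.004],"twist":-0.11},
  {"slide":[0.036,0.025,-0.004],"twist":-0.11},
  {"slide":[0.036,0.025,-0.004],"twist":-0.11},
], hand=0.6)

```text
time: 2.2
ee_pos: [0.6004, -0.1778, 0.2884]
tcp_rot: [-90.0, 0.0, 4.0]
force: [-0.4, -0.4, 1.4]
opening: 0.601
```

```bash
python3 - <<'E'
from h import *
print(wpose()[0],state()["tcp_rot"],state()["joint_positions"],state()["opening"])
np.save("pose2.npy",np.c_[wpose()[0],wpose()[1]])
im=get_image("wrist");cv2.imwrite("pics/wrist2.png",im)
E
```

```text
[ 0.60036788 -0.17777209  0.28838226] [-9.00026506e+01  1.73521906e-02  3.98258976e+00] [-1.64924770e+01  2.66818077e+01  1.49855545e+00  6.48320765e+01
 -8.55296273e-03  6.95249340e+01] 0.6006134140438726
```

View pics/wrist2.png

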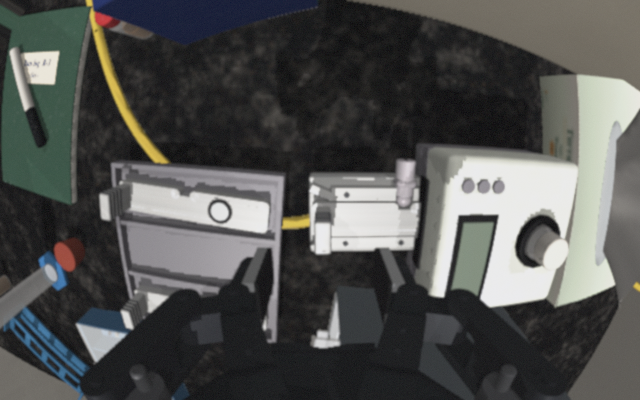

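```bash
python3 - <<'E'
from h import *
im=cv2.imread("pics/wrist2.png")
cv2.imwrite("pics/w2a.png",cv2.resize(im[165:260,300:430],None,fx=6,fy=6,interpolation=cv2.INTER_CUBIC))
E
```

```text
(no output)
```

View pics/w2a.png

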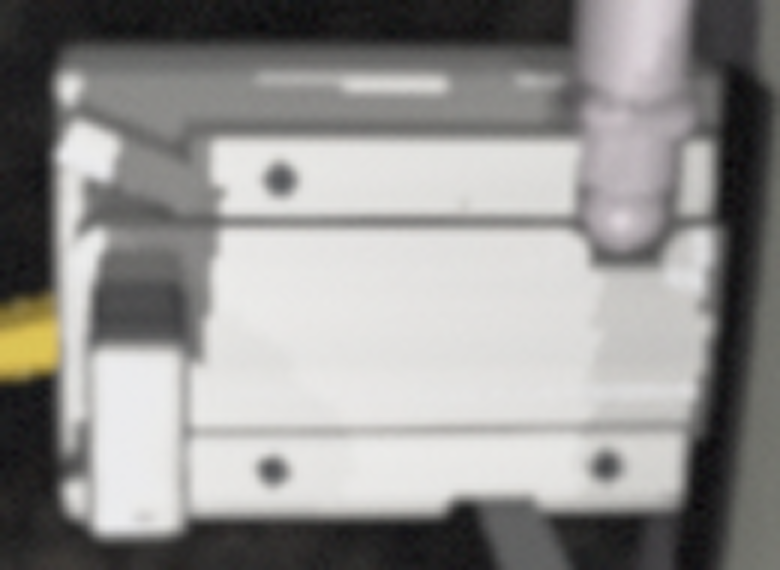

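```bash
python3 - <<'E'
from h import *
A=np.load("pose2.npy");P=(A[:,0],A[:,1:])
w=lambda x,y,z:wonz(300+(x+.5)/6-.5,165+(y+.5)/6-.5,z,P)
for p in((93,345),(187,345),(90,533),(185,533)):print("tab",w(*p,.08)[:2].round(4))
for p in((281,179),(272,469),(606,465)):print("screw",w(*p,.045)[:2].round(4))
for p in((190,222),(570,220),(190,432),(690,427)):print("edge",w(*p,.046)[:2].round(4))
g=P[0]+P[1]@[0,hold_point_z,0];print("grasp",g, "img of jaws",wproj(g,P))
E
```

```text
tab [ 0.5941 -0.1691]
tab [ 0.6037 -0.1684]
tab [ 0.595  -0.1906]
tab [ 0.6052 -0.1899]
screw [ 0.6151 -0.1598]
screw [ 0.6176 -0.1976]
screw [ 0.6607 -0.1947]
edge [ 0.6047 -0.1656]
edge [ 0.6508 -0.1621]
edge [ 0.6068 -0.1928]
edge [ 0.6708 -0.1885]
grasp [ 0.60032164 -0.17778249  0.13368226] img of jaws [324.69558974 281.04708617]
```

Call:
play_rows([
  {"slide":[0,0.016,-0.002],"twist":0},
  {"slide":[0,0.02,0],"twist":0},
  {"slide":[0,0.018,0],"twist":0},
  {"slide":[0,0.01,0],"twist":0},
  {"slide":[0,0,0],"twist":0},
], hand=0.5)

```text
time: 2.75
ee_pos: [0.5986, -0.1795, 0.2243]
tcp_rot: [-89.9, 0.2, 4.0]
force: [0.1, -0.5, -0.6]
opening: 0.499
```

Call:
play_rows([
  {"slide":[0,0,0],"twist":0},
  {"slide":[0,0,0],"twist":0},
  {"slide":[0,0,0],"twist":0},
  {"slide":[0,0,0],"twist":0},
  {"slide":[0,0,0],"twist":0},
], hand=0.0, grip_force=40)

```text
time: 3.25
ee_pos: [0.5996, -0.1799, 0.2269]
tcp_rot: [-90.0, -0.1, 4.0]
force: [-0.5, -0.3, 6.4]
opening: 0.114
```

```bash
python3 - <<'E'
from h import *
s=state();print(s["time"],s["ee_pos"],s["tcp_rot"],s["opening"],s["force"],s["ft_torque"])
np.save("pose3.npy",np.c_[wpose()[0],wpose()[1]])
im=get_image("wrist");cv2.imwrite("pics/wrist3.png",im)
cv2.imwrite("pics/w3z.png",cv2.resize(im[165:300,260:420],None,fx=5,fy=5,interpolation=cv2.INTER_CUBIC)[:600])
E
```

```text
3.25 [ 0.59956984 -0.17987661  0.22693078] [-90.04635881  -0.11348633   3.96689168] 0.11353159136075436 [-0.52706145 -0.32480042  6.36214888] [ 0.06346258  0.03679805 -0.03388297]
```

View pics/w3z.png

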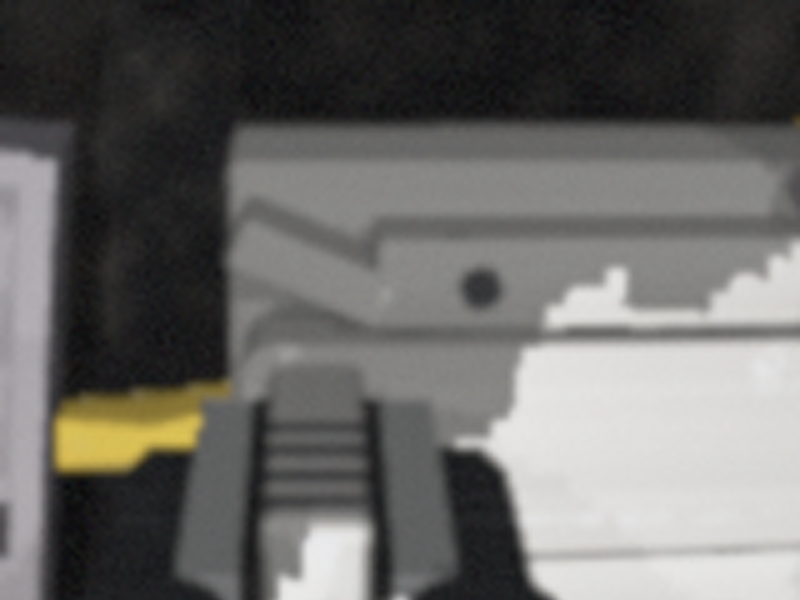

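Call:
play_rows([
  {"slide":[0,-0.002,0],"twist":0},
  {"slide":[-0.005,0,0],"twist":0},
  {"slide":[-0.01,0,0],"twist":0},
  {"slide":[-0.01,0,0],"twist":0},
  {"slide":[-0.01,0,0],"twist":0},
])

```text
time: 3.8
ee_pos: [0.5656, -0.1827, 0.2287]
tcp_rot: [-90.1, -0.3, 4.0]
force: [8.8, -1.9, -0.7]
opening: 0.108
```

Call:
play_rows([
  {"slide":[-0.012,0,0],"twist":0},
  {"slide":[-0.015,0,0],"twist":0},
  {"slide":[-0.015,0,0],"twist":0},
  {"slide":[-0.015,0,0],"twist":0},
  {"slide":[-0.008,0,0],"twist":0},
])

```text
time: 4.3
ee_pos: [0.498, -0.1866, 0.2277]
tcp_rot: [-90.0, 0.1, 4.0]
force: [0.0, -0.3, -0.8]
opening: 0.109
```

```bash
python3 - <<'E'
from h import *
s=state();print(s["time"],s["ee_pos"],s["tcp_rot"],s["opening"],s["force"],s["ft_torque"])
np.save("pose4.npy",np.c_[wpose()[0],wpose()[1]])
im=get_image("wrist");cv2.imwrite("pics/wrist4.png",im)
cv2.imwrite("pics/w4z.png",cv2.resize(im[140:300,260:460],None,fx=4,fy=4,interpolation=cv2.INTER_CUBIC)[:600])
E
```

```text
4.3 [ 0.49801565 -0.18657354  0.2276778 ] [-8.99838449e+01  6.23429094e-02  3.95165714e+00] 0.10930976240090114 [ 0.02427412 -0.31895156 -0.78151019] [0.03680881 0.02526119 0.01516747]
```

View pics/w4z.png

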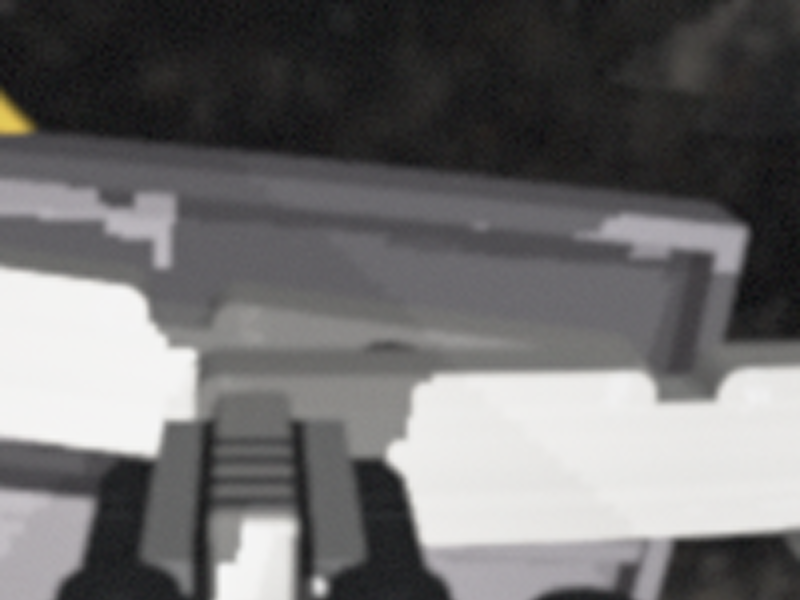

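Call:
play_rows([
  {"slide":[0,-0.018,0],"twist":0},
  {"slide":[-0.005,-0.024,0],"twist":0},
  {"slide":[-0.024,0,-0.009],"twist":0.3},
  {"slide":[-0.025,0,-0.016],"twist":0.35},
  {"slide":[-0.02,0,-0.015],"twist":0.33},
])

```text
time: 4.85
ee_pos: [0.4261, -0.2299, 0.2699]
tcp_rot: [-90.0, -0.0, -2.0]
force: [0.3, -0.2, -0.8]
opening: 0.105
```

```bash
python3 - <<'E'
from h import *
s=state();print(s["time"],s["ee_pos"],s["tcp_rot"],s["opening"],s["force"],s["ft_torque"])
np.save("pose5.npy",np.c_[wpose()[0],wpose()[1]])
im=get_image("wrist");cv2.imwrite("pics/wrist5.png",im)
E
```

```text
4.85 [ 0.42610628 -0.22989608  0.26991725] [-9.00157697e+01 -1.19332883e-02 -1.95716696e+00] 0.10456532164248918 [ 0.31937106 -0.22377352 -0.77106708] [-0.04980019  0.02160897 -0.01221899]
```

View pics/wrist5.png

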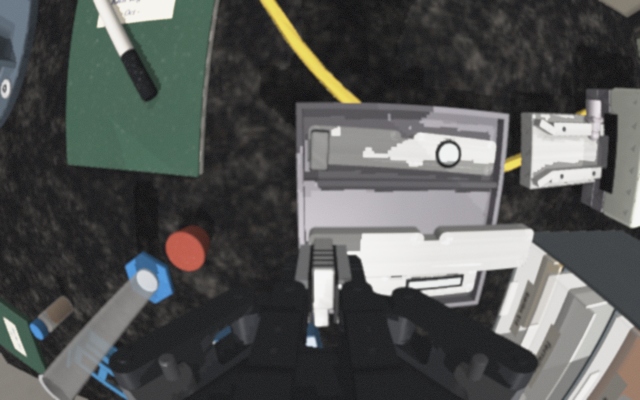

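```bash
python3 - <<'E'
from h import *
A=np.load("pose5.npy");P=(A[:,0],A[:,1:])
for p in((297,103),(508,116),(299,183),(497,188)):print(wonz(*p,.03,P).round(4))
im=cv2.imread("pics/wrist5.png")
cv2.imwrite("pics/w5z.png",cv2.resize(im[90:240,280:530],None,fx=3.2,fy=3.2,interpolation=cv2.INTER_CUBIC))
E
```

```text
[ 0.4108 -0.1481  0.03  ]
[ 0.5678 -0.1546  0.03  ]
[ 0.4095 -0.2033  0.03  ]
[ 0.5621 -0.211   0.03  ]
```

View pics/w5z.png

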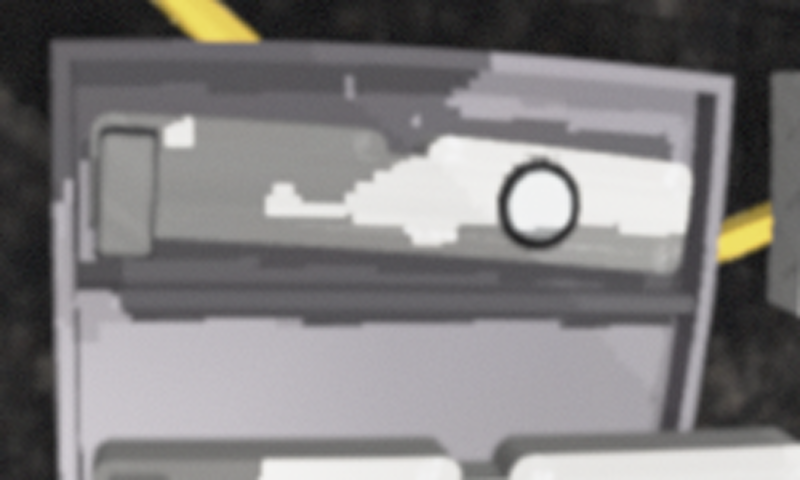

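Call:
play_rows([
  {"slide":[-0.001,0.018,-0.002],"twist":0},
  {"slide":[0,0.02,0],"twist":0},
  {"slide":[0,0.014,0],"twist":0},
  {"slide":[0,0.006,0],"twist":0},
  {"slide":[0,0,0],"twist":0},
])

```text
time: 5.4
ee_pos: [0.4259, -0.2315, 0.2114]
tcp_rot: [-90.0, 0.0, -1.9]
force: [0.4, 0.5, -0.8]
opening: 0.107
```

```bash
python3 - <<'E'
from h import *
s=state();print(s["time"],s["ee_pos"],s["tcp_rot"],s["opening"],s["force"],s["ft_torque"])
P=(lambda A:(A[:,0],A[:,1:]))(np.load("pose5.npy"))
w=lambda x,y,z:wonz(280+(x+.5)/3.2-.5,90+(y+.5)/3.2-.5,z,P)
for p in((100,130),(157,130),(152,255),(97,255)):print(w(*p,.064).round(4))
for p in((125,114),(370,130),(690,165),(665,272),(165,240)):print(w(*p,.030).round(4))
E
```

```text
5.4 [ 0.42588602 -0.2315094   0.21144545] [-8.99863894e+01  3.77234823e-02 -1.90160061e+00] 0.10736932598922197 [ 0.40101156  0.51002639 -0.76507646] [-0.00577547 -0.04676263 -0.04210144]
[ 0.4207 -0.1648  0.064 ]
[ 0.4307 -0.1651  0.064 ]
[ 0.4291 -0.1876  0.064 ]
[ 0.4192 -0.1873  0.064 ]
[ 0.4247 -0.1638  0.03  ]
[ 0.4769 -0.1682  0.03  ]
[ 0.5568 -0.1744  0.03  ]
[ 0.5518 -0.2002  0.03  ]
[ 0.4323 -0.1911  0.03  ]
```

Call:
play_rows([
  {"slide":[0,0.001,0],"twist":0},
  {"slide":[0,0,0],"twist":0},
  {"slide":[0,0,0],"twist":0},
  {"slide":[0,0,0],"twist":0},
  {"slide":[0,0,0],"twist":0},
])

```text
time: 5.9
ee_pos: [0.4257, -0.2316, 0.2109]
tcp_rot: [-90.0, -0.0, -1.9]
force: [0.4, -0.4, -0.5]
opening: 0.109
```

Call:
play_rows([
  {"slide":[0,0,0],"twist":0},
  {"slide":[0,0,0],"twist":0},
  {"slide":[0,0,0],"twist":0},
  {"slide":[0,0,0],"twist":0},
  {"slide":[0,-0.01,0],"twist":0},
], hand=0.4)

```text
time: 6.4
ee_pos: [0.4252, -0.2313, 0.2202]
tcp_rot: [-90.0, 0.1, -1.9]
force: [0.4, -0.2, 0.9]
opening: 0.401
```

Call:
play_rows([
  {"slide":[0,-0.02,0],"twist":0},
  {"slide":[0,-0.025,0],"twist":0.1},
  {"slide":[0,-0.015,0.015],"twist":0.11},
  {"slide":[0.001,0,0.025],"twist":0.11},
  {"slide":[0.001,0,0.015],"twist":0.11},
])

```text
time: 6.9
ee_pos: [0.4308, -0.1759, 0.2821]
tcp_rot: [-90.0, -0.1, -4.5]
force: [-0.7, 0.2, 0.9]
opening: 0.399
```

```bash
python3 - <<'E'
from h import *
s=state();print(s["time"],s["ee_pos"],s["tcp_rot"],s["opening"],s["force"],s["ft_torque"])
np.save("pose6.npy",np.c_[wpose()[0],wpose()[1]])
im=get_image("wrist");cv2.imwrite("pics/wrist6.png",im)
cv2.imwrite("pics/w6z.png",cv2.resize(im[160:300,270:530],None,fx=3,fy=3,interpolation=cv2.INTER_CUBIC))
t=get_image("top")
cv2.imwrite("pics/top6.png",cv2.resize(t[140:240,240:350],None,fx=6,fy=6,interpolation=cv2.INTER_CUBIC))
E
```

```text
6.9 [ 0.43075334 -0.17591338  0.28209151] [-9.00181302e+01 -8.89058983e-02 -4.53079875e+00] 0.39874801330700377 [-0.68912673  0.15767185  0.90087481] [ 0.00252725  0.00517787 -0.04219832]
```

View pics/w6z.png

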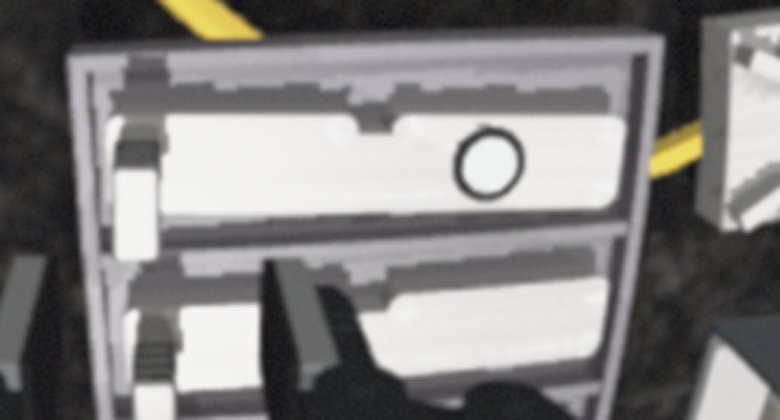

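View pics/top6.png

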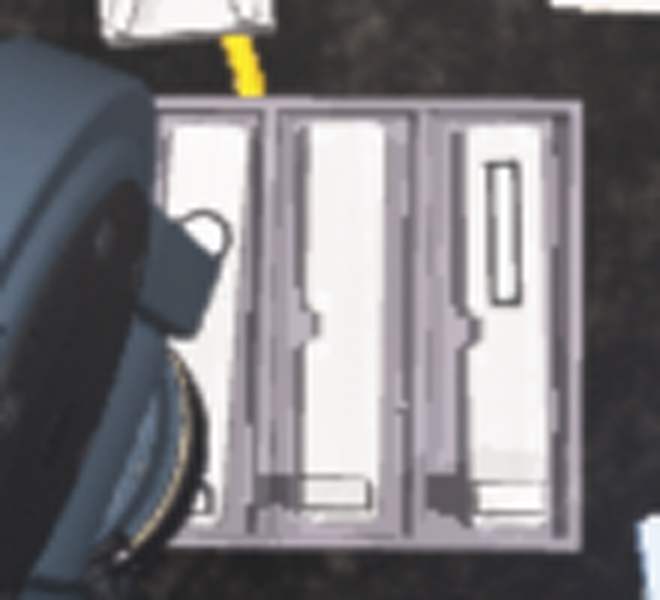

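```bash
python3 - <<'E'
from h import *
P=(lambda A:(A[:,0],A[:,1:]))(np.load("pose6.npy"))
w=lambda x,y,z:wonz(270+(x+.5)/3-.5,160+(y+.5)/3-.5,z,P)
for p in((118,170),(158,170),(157,260),(117,260)):print("tab",w(*p,.064).round(4))
a=[w(*p,.03) for p in((180,115),(340,115),(405,115),(605,117),(170,213),(595,208))]
for i,j in((0,1),(0,3),(4,5)):
    d=a[j]-a[i];print(a[i].round(4),a[j].round(4),np.degrees(np.arctan2(d[1],d[0])))
print(w(489,163,.03).round(4))
E
```

```text
tab [ 0.4219 -0.166   0.064 ]
tab [ 0.4305 -0.1667  0.064 ]
tab [ 0.4286 -0.1879  0.064 ]
tab [ 0.4197 -0.1872  0.064 ]
[ 0.4362 -0.1648  0.03  ] [ 0.4764 -0.168   0.03  ] -4.529955406914315
[ 0.4362 -0.1648  0.03  ] [ 0.5509 -0.1743  0.03  ] -4.722275931582367
[ 0.4317 -0.1909  0.03  ] [ 0.55   -0.2008  0.03  ] -4.787784266285049
[ 0.5168 -0.1844  0.03  ]
```

Call:
play_rows([
  {"slide":[-0.0055,0.016,-0.0015],"twist":0.02},
  {"slide":[0,0.022,0],"twist":0},
  {"slide":[0,0.02,0],"twist":0},
  {"slide":[0,0.013,0],"twist":0},
  {"slide":[0,0,0],"twist":0},
])

```text
time: 7.5
ee_pos: [0.4245, -0.1781, 0.2087]
tcp_rot: [-90.0, 0.1, -4.6]
force: [-1.0, 0.0, -0.5]
opening: 0.403
```

Call:
play_rows([
  {"slide":[0,0,0],"twist":0},
  {"slide":[0,0,0],"twist":0},
  {"slide":[0,0,0],"twist":0},
  {"slide":[0,0,0],"twist":0},
  {"slide":[0,0,0],"twist":0},
], hand=0.0, grip_force=40)

```text
time: 8.0
ee_pos: [0.4255, -0.1781, 0.2106]
tcp_rot: [-90.1, -0.1, -4.6]
force: [-1.2, -1.2, 6.2]
opening: 0.113
```

```bash
python3 - <<'E'
from h import *
s=state();print(s["time"],s["ee_pos"],s["tcp_rot"],s["opening"],s["force"],s["ft_torque"])
np.save("pose7.npy",np.c_[wpose()[0],wpose()[1]])
im=get_image("wrist");cv2.imwrite("pics/wrist7.png",im)
cv2.imwrite("pics/w7z.png",cv2.resize(im[165:300,260:420],None,fx=5,fy=5,interpolation=cv2.INTER_CUBIC)[:600])
E
```

```text
8.0 [ 0.42551085 -0.17811428  0.21062862] [-90.05955977  -0.09169549  -4.61280174] 0.11294172059811858 [-1.19279479 -1.19561778  6.23696625] [-0.18378485  0.21277583 -0.02881788]
```

View pics/w7z.png

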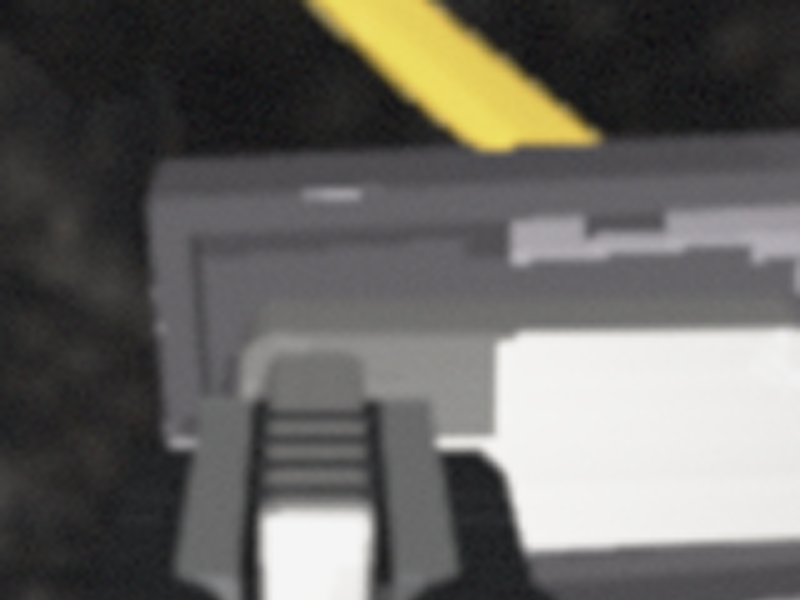

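Call:
play_rows([
  {"slide":[0,-0.018,0],"twist":0},
  {"slide":[0,-0.024,0],"twist":0},
  {"slide":[0.005,-0.01,-0.002],"twist":-0.4},
  {"slide":[0.008,0,-0.005],"twist":-0.6},
  {"slide":[0.007,0,-0.004],"twist":-0.42},
])

```text
time: 8.55
ee_pos: [0.4453, -0.1896, 0.2626]
tcp_rot: [-90.0, -0.1, 4.1]
force: [-0.3, 0.3, -0.2]
opening: 0.106
```

```bash
python3 - <<'E'
from h import *
s=state();print(s["time"],s["ee_pos"],s["tcp_rot"],s["opening"],s["force"],s["ft_torque"])
np.save("pose8.npy",np.c_[wpose()[0],wpose()[1]])
im=get_image("wrist");cv2.imwrite("pics/wrist8.png",im)
cv2.imwrite("pics/w8z.png",cv2.resize(im[130:280,300:600],None,fx=2.6,fy=2.6,interpolation=cv2.INTER_CUBIC))
E
```

```text
8.55 [ 0.44526013 -0.18958392  0.26262938] [-9.00482190e+01 -8.52643851e-02  4.05623231e+00] 0.10624981252813086 [-0.33350593  0.31736879 -0.23048736] [ 0.04907146  0.02202296 -0.05215832]
```

View pics/w8z.png

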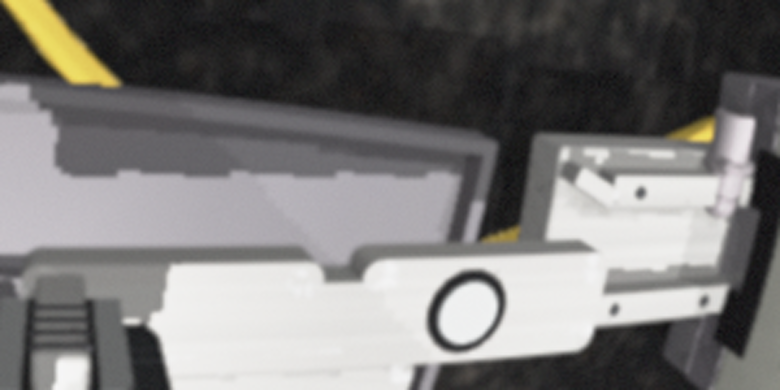

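```bash
python3 - <<'E'
from h import *
im=cv2.imread("pics/wrist8.png")
cv2.imwrite("pics/w8a.png",cv2.resize(im[175:265,430:590],None,fx=5,fy=5,interpolation=cv2.INTER_CUBIC))
E
```

```text
(no output)
```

View pics/w8a.png

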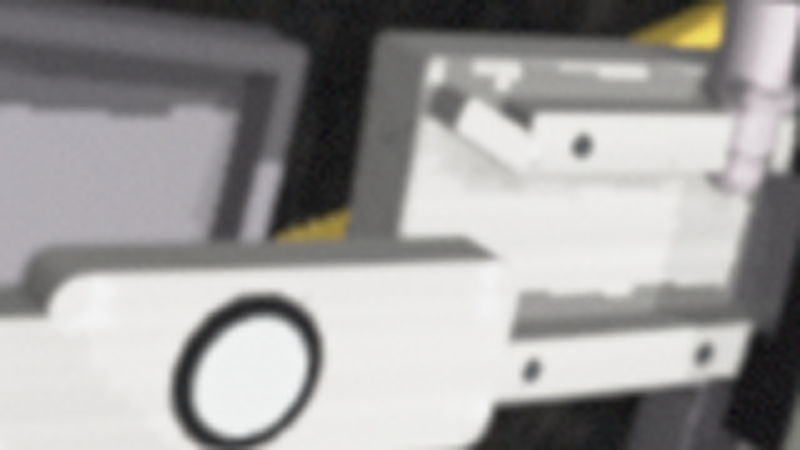

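```bash
python3 - <<'E'
from h import *
P=(lambda A:(A[:,0],A[:,1:]))(np.load("pose8.npy"))
w=lambda x,y,z:wonz(430+(x+.5)/5-.5,175+(y+.5)/5-.5,z,P)
sl,s1,s2=[w(*p,.045) for p in((582,145),(532,370),(704,354))]
print("screws",sl,s1,s2)
e=[w(*p,.082) for p in((90,278),(490,260))];win=w(247,368,.082)
print("edge",e,"win",win)
r=[w(*p,.045) for p in((515,341),(750,320))];print("rrail",r)
for a,b in((s1,s2),e,r):
    d=b-a;print(np.degrees(np.arctan2(d[1],d[0])))
th=np.radians(3.95);n=np.array([-np.sin(th),np.cos(th)])
o=P[0][:2]
for k,p in dict(sl=sl,s1=s1,s2=s2,e0=e[0],e1=e[1],win=win,r0=r[0],r1=r[1]).items():print(k,((p[:2]-o)@n*1e3).round(2))
E
```

```text
screws [ 0.61562089 -0.15983835  0.045     ] [ 0.61833581 -0.19793601  0.045     ] [ 0.66144646 -0.19498922  0.045     ]
edge [array([ 0.51278761, -0.17075222,  0.082     ]), array([ 0.56971209, -0.16623556,  0.082     ])] win [ 0.53652852 -0.18127415  0.082     ]
rrail [array([ 0.6124207 , -0.19285818,  0.045     ]), array([ 0.67181409, -0.18845074,  0.045     ])]
3.910312912746712
4.536612117161855
4.243996242686681
sl 17.94
s1 -20.25
s2 -20.28
e0 14.14
e1 14.72
win 2.0
r0 -14.78
r1 -14.48
```

Call:
play_rows([
  {"slide":[0,0.012,-0.0014],"twist":0.08},
  {"slide":[0,0.014,0],"twist":0},
  {"slide":[0,0.008,0],"twist":0},
  {"slide":[0,0,0],"twist":0},
  {"slide":[0,0,0],"twist":0},
])

```text
time: 9.1
ee_pos: [0.4449, -0.1907, 0.2279]
tcp_rot: [-90.0, 0.0, 3.4]
force: [0.4, 0.3, -0.1]
opening: 0.111
```

```bash
python3 - <<'E'
from h import *
s=state();print(s["time"],s["ee_pos"],s["tcp_rot"],s["opening"],s["force"],s["ft_torque"])
np.save("pose9.npy",np.c_[wpose()[0],wpose()[1]])
im=get_image("wrist");cv2.imwrite("pics/wrist9.png",im)
cv2.imwrite("pics/w9a.png",cv2.resize(im[165:265,430:590],None,fx=5,fy=5,interpolation=cv2.INTER_CUBIC))
E
```

```text
9.1 [ 0.44491832 -0.19074362  0.22794442] [-9.00011663e+01  1.12706296e-02  3.41543213e+00] 0.11092521704515816 [ 0.41367356  0.26340307 -0.08175044] [ 0.0184534  -0.01816506  0.01565586]
```

View pics/w9a.png

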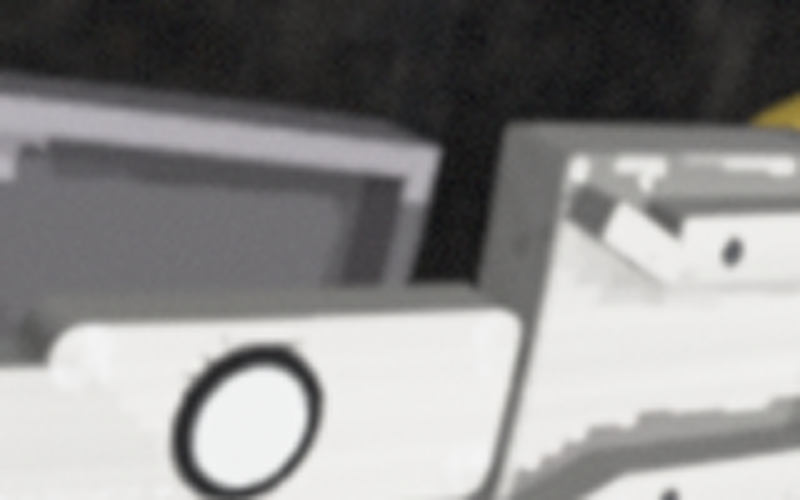

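```bash
python3 - <<'E'
from h import *
P=(lambda A:(A[:,0],A[:,1:]))(np.load("pose9.npy"))
w=lambda x,y,z:wonz(430+(x+.5)/5-.5,165+(y+.5)/5-.5,z,P)
pts=dict(sl=w(733,250,.045),s1=w(670,497,.045),e0=w(90,325,.0473),e1=w(490,309,.0473),win=w(247,428,.0473),nose=w(520,400,.0473),rl=w(690,283,.045))
th=np.radians(4.0);n=np.array([-np.sin(th),np.cos(th)])
for k,p in pts.items():print(k,p.round(4),((p[:2]-P[0][:2])@n*1e3).round(2))
E
```

```text
sl [ 0.6158 -0.1596  0.045 ] 19.1
s1 [ 0.6185 -0.1974  0.045 ] -18.72
e0 [ 0.5122 -0.1722  0.0473] 13.85
e1 [ 0.5691 -0.1685  0.0473] 13.56
win [ 0.5362 -0.1846  0.0473] -0.22
nose [ 0.5788 -0.1808  0.0473] 0.63
rl [ 0.6082 -0.1647  0.045 ] 14.61
```

Call:
play_rows([
  {"slide":[0.01,0,0],"twist":-0.04},
  {"slide":[0.01,0,0.0001],"twist":0},
  {"slide":[0.01,0,0.0001],"twist":0},
  {"slide":[0.008,0,0.0001],"twist":0},
  {"slide":[0.006,0,0],"twist":0},
])

```text
time: 9.65
ee_pos: [0.4899, -0.1876, 0.2277]
tcp_rot: [-90.0, -0.0, 3.7]
force: [0.8, -0.6, -0.1]
opening: 0.102
```

Call:
play_rows([
  {"slide":[0.007,0,0.0001],"twist":0},
  {"slide":[0.007,0,0],"twist":0},
  {"slide":[0.007,0,0],"twist":0},
  {"slide":[0.005,0,0],"twist":0},
  {"slide":[0,0,0],"twist":0},
])

```text
time: 10.15
ee_pos: [0.5154, -0.1859, 0.2277]
tcp_rot: [-90.0, -0.0, 3.7]
force: [-0.2, -0.2, -0.4]
opening: 0.109
```

```bash
python3 - <<'E'
from h import *
s=state();print(s["time"],s["ee_pos"],s["tcp_rot"],s["opening"],s["force"],s["ft_torque"])
np.save("pose10.npy",np.c_[wpose()[0],wpose()[1]])
im=get_image("wrist");cv2.imwrite("pics/wrist10.png",im)
cv2.imwrite("pics/w10a.png",cv2.resize(im[150:270,370:530],None,fx=5,fy=5,interpolation=cv2.INTER_CUBIC))
E
```

```text
10.15 [ 0.51542574 -0.18592293  0.22769748] [-9.00113215e+01 -1.79803786e-02  3.68346690e+00] 0.10868084345243623 [-0.16739835 -0.24850615 -0.42110607] [-0.05118674  0.01657279  0.01862635]
```

View pics/w10a.png

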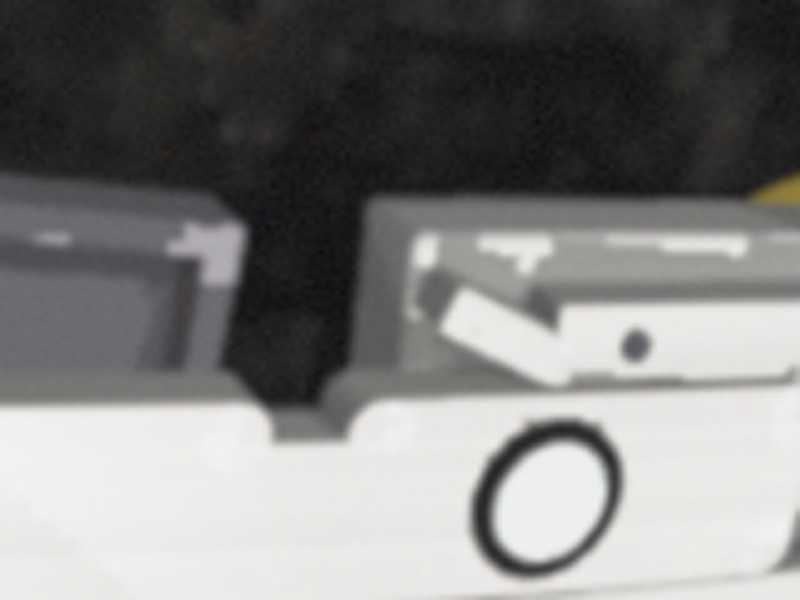

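Call:
play_rows([
  {"slide":[0.006,0.0005,0],"twist":0},
  {"slide":[0.006,0,0],"twist":0},
  {"slide":[0.006,0,0],"twist":0},
  {"slide":[0.006,0,0.0001],"twist":0},
  {"slide":[0.004,0,0],"twist":0},
])

```text
time: 10.7
ee_pos: [0.542, -0.1844, 0.2269]
tcp_rot: [-90.1, 0.2, 3.6]
force: [-7.8, -3.9, 1.9]
opening: 0.108
```

Call:
play_rows([
  {"slide":[0.005,0,0],"twist":0},
  {"slide":[0.006,0,0],"twist":0},
  {"slide":[0.006,0,0],"twist":0},
  {"slide":[0.006,0,0.0001],"twist":0},
  {"slide":[0.004,0,0],"twist":0},
])

```text
time: 11.2
ee_pos: [0.5691, -0.1828, 0.227]
tcp_rot: [-90.1, 0.2, 3.6]
force: [-6.7, -4.4, 2.2]
opening: 0.111
```

Call:
play_rows([
  {"slide":[0.005,0,0],"twist":0},
  {"slide":[0.005,0,0.0001],"twist":0},
  {"slide":[0.005,0,0.0001],"twist":0},
  {"slide":[0.004,0,0],"twist":0},
  {"slide":[0.002,0,0],"twist":0},
])

```text
time: 11.7
ee_pos: [0.5903, -0.1814, 0.227]
tcp_rot: [-90.1, 0.1, 3.6]
force: [-5.2, -5.6, 0.9]
opening: 0.104
```

```bash
python3 - <<'E'
from h import *
s=state();print(s["time"],s["ee_pos"],s["tcp_rot"],s["opening"],s["force"],s["ft_torque"])
im=get_image("wrist");cv2.imwrite("pics/wrist11.png",im)
cv2.imwrite("pics/w11a.png",cv2.resize(im[150:290,280:440],None,fx=4,fy=4,interpolation=cv2.INTER_CUBIC))
E
```

```text
11.7 [ 0.59034402 -0.18137356  0.22702436] [-90.10924708   0.1243554    3.60488246] 0.10434369269630728 [-5.16635936 -5.62272655  0.91441356] [-1.14008348  0.94796366 -0.07632792]
```

View pics/w11a.png

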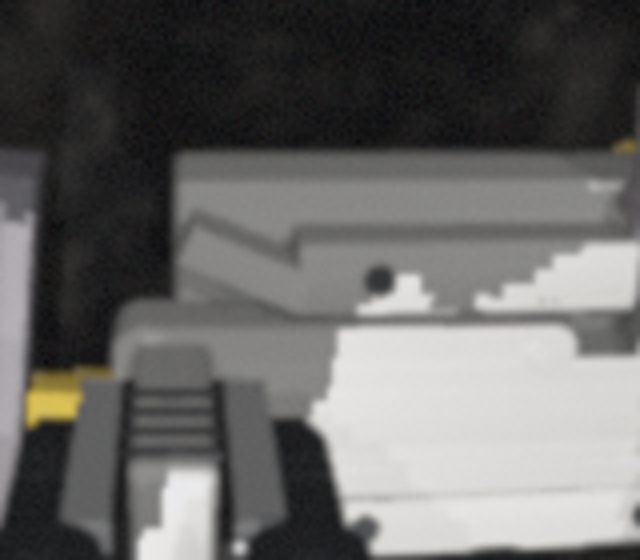

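Call:
play_rows([
  {"slide":[0.002,0,0],"twist":0},
  {"slide":[0.002,0,0],"twist":0},
  {"slide":[0.001,0,0],"twist":0},
  {"slide":[0.001,0,0],"twist":0},
  {"slide":[0,0,0],"twist":0},
])

```text
time: 12.25
ee_pos: [0.5977, -0.1807, 0.2276]
tcp_rot: [-90.1, -0.1, 3.6]
force: [4.9, -3.1, -2.4]
opening: 0.114
```

Call:
play_rows([
  {"slide":[0.001,0,0],"twist":0},
  {"slide":[0.001,0,0],"twist":0},
  {"slide":[0.0005,0,0],"twist":0},
  {"slide":[0,0,0],"twist":0},
  {"slide":[0,0,0],"twist":0},
])

```text
time: 12.75
ee_pos: [0.5993, -0.1801, 0.2274]
tcp_rot: [-90.0, -0.0, 3.7]
force: [2.4, -4.4, 0.3]
opening: 0.111
```

Call:
play_rows([
  {"slide":[0.0005,0,0],"twist":0},
  {"slide":[0.0005,0,0],"twist":0},
  {"slide":[0,0,0],"twist":0},
  {"slide":[0,0,0],"twist":0},
  {"slide":[0,0,0],"twist":0},
])

```text
time: 13.25
ee_pos: [0.5998, -0.1801, 0.2271]
tcp_rot: [-90.0, 0.0, 3.7]
force: [-0.6, -4.7, 1.3]
opening: 0.107
```

```bash
python3 - <<'E'
from h import *
s=state();print(s["time"],s["ee_pos"],s["tcp_rot"],s["opening"],s["force"],s["ft_torque"])
im=get_image("wrist");cv2.imwrite("pics/wrist12.png",im)
cv2.imwrite("pics/w12a.png",cv2.resize(im[150:290,280:440],None,fx=4,fy=4,interpolation=cv2.INTER_CUBIC))
E
```

```text
13.25 [ 0.59980831 -0.18007699  0.22708516] [-9.00027610e+01  4.47696847e-02  3.66494480e+00] 0.1070814494870119 [-0.5654309  -4.65180514  1.33387131] [-0.82511578  0.18192789 -0.01784582]
```

View pics/w12a.png

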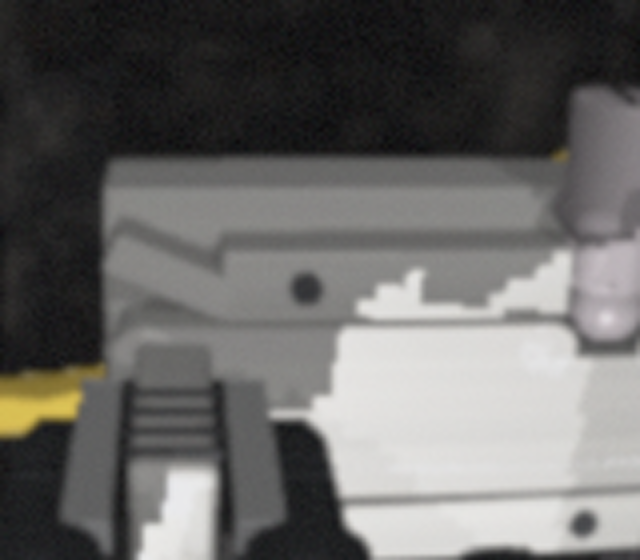

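Call:
play_rows([
  {"slide":[0,0,0],"twist":0},
  {"slide":[0,0,0],"twist":0},
  {"slide":[0,0,0],"twist":0},
  {"slide":[0,0,0],"twist":0},
  {"slide":[0,0,0],"twist":0},
], hand=0.4)

```text
time: 13.8
ee_pos: [0.6001, -0.1799, 0.2272]
tcp_rot: [-90.0, 0.0, 3.7]
force: [0.3, -0.1, 0.3]
opening: 0.405
```

Call:
play_rows([
  {"slide":[0,-0.01,0],"twist":0},
  {"slide":[0,-0.015,0],"twist":0},
  {"slide":[0,-0.02,0],"twist":0},
  {"slide":[0,-0.018,0.002],"twist":-0.05},
  {"slide":[0,0,0],"twist":0},
])

```text
time: 14.3
ee_pos: [0.6007, -0.1782, 0.2935]
tcp_rot: [-90.1, -0.3, 4.0]
force: [0.6, 0.1, 0.3]
opening: 0.401
```

```bash
python3 - <<'E'
from h import *
s=state();print(s["time"],s["ee_pos"],s["tcp_rot"],s["opening"],s["force"])
np.save("pose13.npy",np.c_[wpose()[0],wpose()[1]])
im=get_image("wrist");cv2.imwrite("pics/wrist13.png",im)
cv2.imwrite("pics/w13a.png",cv2.resize(im[165:260,300:430],None,fx=6,fy=6,interpolation=cv2.INTER_CUBIC))
E
```

```text
14.3 [ 0.60068596 -0.17816636  0.29350597] [-90.09529765  -0.25510504   3.97840836] 0.4008569595808793 [0.60907765 0.09247935 0.3100954 ]
```

View pics/w13a.png

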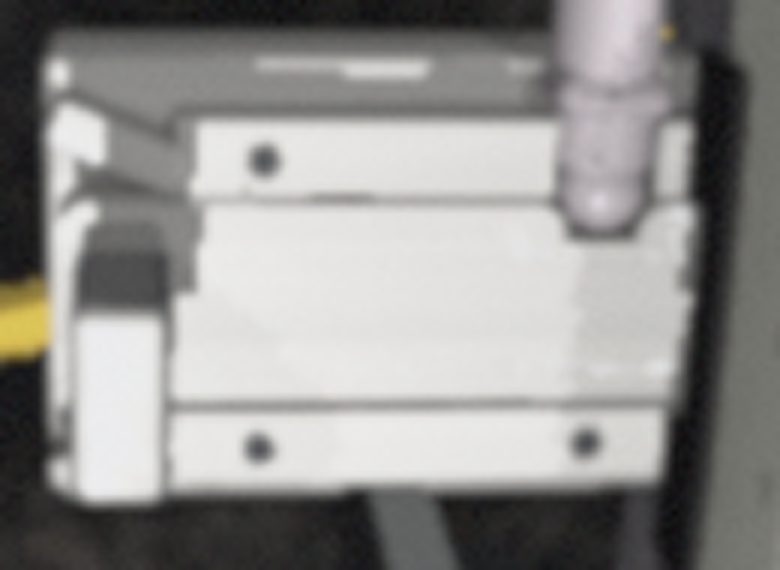

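```bash
python3 - <<'E'
from h import *
th=np.radians(3.95);a=np.array([np.cos(th),np.sin(th)]);n=np.array([-a[1],a[0]])
for f,tab,scr in(("pose2.npy",((93,345),(187,345),(90,533),(185,533)),((281,179),(272,469),(606,465))),("pose13.npy",((76,310),(167,310),(76,500),(163,500)),((264,161),(259,448),(585,442)))):
    A=np.load(f);P=(A[:,0],A[:,1:])
    w=lambda x,y,z:wonz(300+(x+.5)/6-.5,165+(y+.5)/6-.5,z,P)[:2]
    t=np.mean([w(*p,.08) for p in tab],0);s=np.mean([w(*p,.045) for p in scr],0)
    print(t,s,(s-t)@a*1e3,(s-t)@n*1e3)
E
```

```text
[ 0.59949236 -0.17948272] [ 0.63112974 -0.18405872] 31.24700241120998 -6.744503972409932
[ 0.59878441 -0.17857033] [ 0.63103409 -0.18412314] 31.790562561646215 -7.761175571183053
```

Call:
play_rows([
  {"slide":[0,-0.03,0],"twist":0},
  {"slide":[-0.03,-0.03,0],"twist":0},
  {"slide":[-0.045,0,0.01],"twist":0},
  {"slide":[-0.045,0,0.01],"twist":0},
  {"slide":[-0.045,0,0.015],"twist":0},
])

```text
time: 14.85
ee_pos: [0.4311, -0.1544, 0.3494]
tcp_rot: [-90.0, 0.0, 3.9]
force: [0.9, 0.7, 0.0]
opening: 0.401
```

Call:
play_rows([
  {"slide":[-0.03,0,0.035],"twist":0},
  {"slide":[-0.03,0,0.035],"twist":0},
  {"slide":[-0.03,0,0.035],"twist":0},
  {"slide":[0,0,0],"twist":0},
  {"slide":[0,0,0],"twist":0},
])

```text
time: 15.35
ee_pos: [0.3353, -0.0555, 0.3502]
tcp_rot: [-90.0, -0.0, 4.1]
force: [0.5, -0.3, -0.2]
opening: 0.4
```

```bash
python3 - <<'E'
from h import *
s=state();print(s["time"],s["ee_pos"])
im=get_image("wrist");cv2.imwrite("pics/wrist14.png",im)
t=get_image("top");cv2.imwrite("pics/top14.png",t)
cv2.imwrite("pics/top14z.png",cv2.resize(t[95:235,225:345],None,fx=4,fy=4,interpolation=cv2.INTER_CUBIC))
o=cv2.imread("pics/top0.png");cv2.imwrite("pics/top0z.png",cv2.resize(o[95:235,225:345],None,fx=4,fy=4,interpolation=cv2.INTER_CUBIC))
E
```

```text
15.35 [ 0.33529577 -0.05553906  0.35021892]
```

View pics/top14.png

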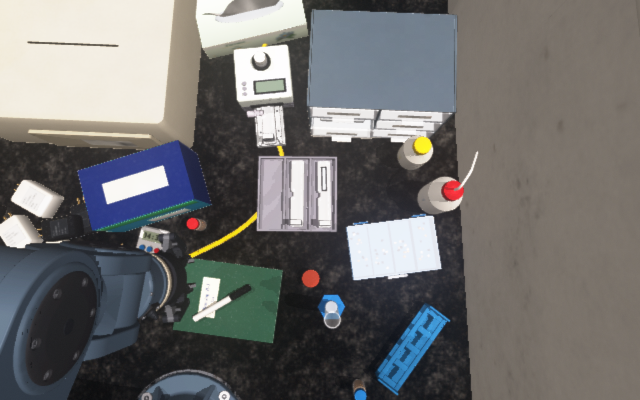

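View pics/top14z.png

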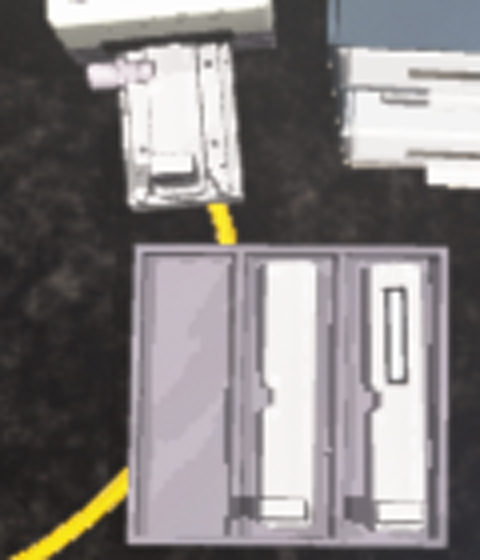

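View pics/top0z.png

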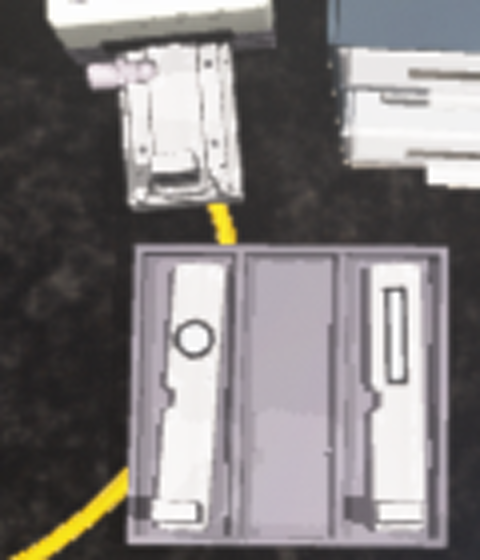

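```bash
python3 - <<'E'
from h import *
a=cv2.imread("pics/top0.png",0).astype(np.float32);b=cv2.imread("pics/top14.png",0).astype(np.float32)
d=np.abs(a-b);print("holder max diff",d[105:150,250:290].max(),(d[105:150,250:290]>25).sum())
m=(d>40).astype(np.uint8);m[235:,:200]=0
n,l,s,c=cv2.connectedComponentsWithStats(m)
print([x[:5].tolist() for x in s[1:] if x[4]>4])
E
```

```text
holder max diff 68.0 75
[[271, 134, 6, 5, 8], [257, 161, 24, 66, 807], [283, 160, 21, 66, 870], [142, 226, 29, 9, 151]]
```

```bash
python3 - <<'E'
from h import *
a=cv2.imread("pics/top0.png");b=cv2.imread("pics/top14.png")
f=lambda i:cv2.resize(i[108:152,252:290],None,fx=10,fy=10,interpolation=cv2.INTER_NEAREST)
cv2.imwrite("pics/cmp.png",np.hstack([f(a),f(b)]))
E
```

```text
(no output)
```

View pics/cmp.png

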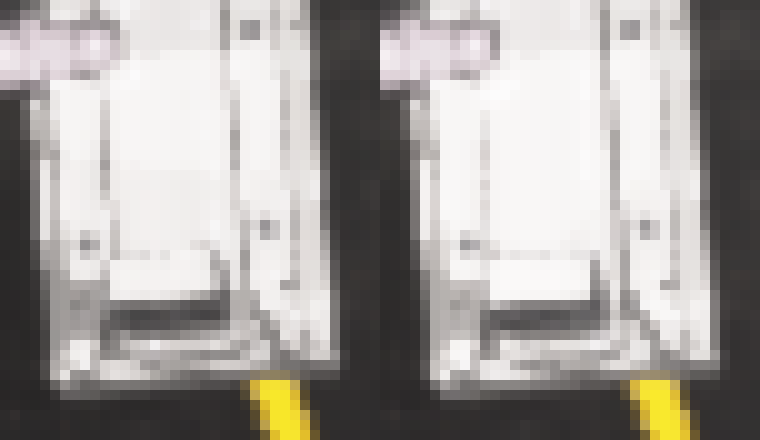

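```bash
python3 -c "
from station import *
print(sign_off())"
```

```text
the job is handed in; nothing more can be done
None
```

The slide change is done and handed in, about 15 s into the 64 s allowed. I pulled the blank slide out by its tab and laid it flat in the middle bay. I then pushed the round-window slide into the holder, tab outwards, until the ball clicked.

**Is the slide home?**
- **Force:** the force along the track rose to about 8 N against me on the ball, turned to about 5 N pulling the slide in, then fell to about 0.
- **Arm position:** at the end the arm stood at x = 0.5998 m, against 0.5996 m when it held the blank slide at home.
- **Close-up:** the ball sits in its notch as in the first picture. Measured from the holder's screws, the tab came out about 0.5 mm further out and 1 mm to the side of where the blank slide's tab was. That is within my measuring error, but it does not agree exactly.
- **Top view:** the tab's front edge is on the same pixel rows as at the start, with a slight sideways difference.

**Everything else:** the blank slide lies flat in the middle bay and the slotted slide has not moved. In the before-and-after top pictures, the only other changes are a few pixels at the tab and a patch beside the parked arm, around the timer on the bench. I put that patch down to the arm's shadow or its edge in the picture; the arm never went near the timer. The arm also hides the lower left of that view, so I did not compare that part. The highest force I read at the end of any move was about 9 N, and the gripper ended clear of everything.

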